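Gauge the height of the long pill case

TASK

I want to know whether the long pill case would fit under the upper tray. Pick up the height gauge by its post, turn it so that its legs straddle the long white pill case (the longer of the two, not the short one), and gently lower it until both legs stand on the glass and the sprung foot rests on the middle of the lid. Let go and leave the gauge standing there showing the height, with both pill cases still where they lay.

Things in the scene. Friction and masses are not known exactly. Their poses are not given: they have to be found in the camera images.
- gauge_grip (a point): Loose metal bridge gauge, 0.4 kg, same either way round. Point: middle of its 24 x 24 mm square post (73-123 mm up), 100 mm straight above the gauge's underside and foot. z up, y leg to leg, x through the opening. Legs at y = -52 and +52 mm, 86 mm clear between them, under a crossbar 59-73 mm up; foot plates 60 mm long along x, gauge 122 mm wide.
- gauge_foot (a joint): The gauge's reading, m: how far its sprung round foot (18 mm across, mid-opening, straight below the post) is pushed up. 0 = level with the leg soles, at most 0.034; a soft spring (about 1 N) pushes it down. With both legs flat on the glass it equals the height of what lies under the foot.
- long_case_centre (a point): Centre (half-way up) of the long white plastic pill case with a flip lid, 90 x 40 mm and 24 mm high with a flat top, loose on the glass, flat. x along its 90 mm length, y across its 40 mm width, z up. This is the one to gauge, the legs on either side of its 40 mm width.
- short_case_centre (a point): Centre (half-way up) of the short white pill case of the same make, 50 x 40 mm and 18 mm high, loose on the glass. Not to be gauged or shifted.
Not all that is in view belongs to the job. What is shaped like the part that bears gauge_grip but pink or purple is not meant.

How it is judged:
By the outcome, as a careful person would: the job done as asked, in the order asked, and still so for the second after the job is handed in, with the robot touching nothing.
It also fails if it takes over 35 s, if anything falls off the work surface, if the arm or the gripper's body presses on something with over 40 N, if the wrist force passes 120 N, or if a joint passes its speed limit or range.

ROBOT

A 6-joint arm with a two-finger parallel gripper is mounted at the origin on the work surface. World frame = base frame: x ahead of the robot, y to its left, z up, the work surface at z = 0. Lengths are in m, angles in rad, forces in N, time in s.
With the tool pointing down it reaches from about 0.275 to 0.825 m from the base axis. Payload 5.2 kg.
Tool frame: the origin (TCP) lies at the very end of the fingers, on their centre line; the grasp point (between the pads) lies ctrl.pinch_z behind it (ctrl.pinch_z is the distance from the TCP to the grasp point, in m); z points along the fingers, y is the line along which they close (so a half turn about z gives the same grasp; the last joint's range is limited). The gripper opens to 93 mm and grips with 3 to 60 N. Pads are 15 mm wide; open, the fingers measure 128 mm over their backs; the gripper's body (75 mm by 188 mm) begins 65 mm behind the grasp point.
Start: joints at [-1.309, 0.259, 1.535, -0, 1.348, -0.203], TCP at [0.247, -0.492, 0.219] pointing down, gripper open.
Joint ranges: [-3.14, 3.14], [-0.91, 2.08], [0.19, 2.58], [-1.22, 4.36], [0.22, 2.71], [-3.12, 3.12]. Speed limits (rad/s): [2.57, 2.57, 3.14, 3.14, 3.14, 3.14].

INTERFACE

Orientations are given as a unit quaternion [x, y, z, w].
In Python, from station import ctrl gives the robot as it stands.
- The arm moves only by the tool carry_out, never from a script. Its argument "steps" is a list of rows, each a list of 7 numbers: the turn, a rotation vector about the tool's x, y, z in degrees, then the shift along the tool's x, y, z in cm, then the opening, from 0 (shut) to 1 (fully open). In form: [[rx, ry, rz, x, y, z, hand], ...]. A call has 1 to 20 rows; each row is the pose to reach, as a shift and turn from the pose commanded when the call began, along the tool's axes at that moment; what a row does not reach only later rows make up. A row lasts 1/10 s, in which the tool goes at most 50 mm and 8.59 degrees, less where a joint would pass 70% of its speed; a pose out of reach is approached as far as the arm can. A call with a gripper value outside its range is refused whole. The fingers move at their own pace and stop on an object; "newtons" is the grip in N (left out, the last holds). Time passes only in rows, so rows that repeat a pose let the fingers close. It gives the time, the measured TCP pose, the force, the opening and the grip force at its end, in the units of the state.
- ctrl.get_state(): the state, without advancing time (a new reading comes with each control period).
- ctrl.read_camera(name): name is "scene" or "side" or "wrist"; returns a dict with "frame" (420x560x3 uint8, red, green, blue), "fx", "fy", "cx", "cy" (pixels), "D" ([k1, k2, p1, p2, k3] as OpenCV has them; the pictures are not rectified), "rvec" (rotation vector, rad) and "tvec" (3), from world to camera coordinates, as OpenCV has them. Camera axes: x right, y down, z forward; pixel columns grow to the right and rows downward; lengths in m; the calibration is good to about 2 mm. A picture is of the moment at which its call begins. There is no depth.
- ctrl.close_job(): hands the job in; it is judged then, once.
Trained networks look in a picture, given as the dict that the camera call returned (one of the last four; its "shot" number tells which), for a name from the list of things; names that differ only in an ending like _2 or _b are one class to them, and where a whole thing is asked for, a point or a joint stands for the part that bears it (a point fixed in the world has none). Each returns a list of dicts, best first, with "score" (0 to 1); they miss things now and then, are a little off and sometimes report something else, mostly with a low value. They report only what shows in the picture. A call takes as long as a camera call. They do not tell look-alikes from the thing itself.
- ctrl.cut_out(name, picture): "mask" (420x560 bool, what is visible of it) and "location" ([column, row] in pixels, amid what is visible of it).
The state is a dict: "clock": time; "qpos": joint angles; "qd": joint speeds; "joint_efforts": joint torques, N m; "tool_pos": TCP position; "orientation": TCP orientation; "ft_force": force on the tool from outside, world axes, zero at the start; "torque": the same for the moment, N m; "width": finger opening in m; "grasp_force": force on a finger pad.
Only numpy, scipy, OpenCV 4.12 (cv2) and the standard library are available. Lean on these libraries where they do the work, as an engineer would, in place of code of your own. Each camera call takes 0.05 s, during which the arm holds its last target. There are 200 camera calls.

## Working session

There is one attempt and no reset: what is moved stays moved. The work goes in short steps, Python scripts to look and compute and a tool call to move; the robot and the scene stay as the last step left them, time stands still between calls to the robot, and variables do not carry over. Pictures are saved under pics/ and viewed, at most 10 in all, crops included, and the job is handed in when it is done.

Besides the shell and the picture viewer there is one more tool, called by a JSON object that holds its "method" and its "body". carry_out: Moves the arm, as the interface text tells. Its arguments: {"type":"object","properties":{"steps":{"type":"array"},"newtons":{"type":"number"}},"required":["steps"]}

```bash
ls; mkdir -p pics; cat > h.py <<'E'
import numpy as np, cv2
from station import ctrl
from scipy.spatial.transform import Rotation as R
def ray(p,uv):
    K=np.array([[p['fx'],0,p['cx']],[0,p['fy'],p['cy']],[0,0,1]])
    n=cv2.undistortPoints(np.array(uv,float).reshape(-1,1,2),K,np.array(p['D']))[:,0]
    M=cv2.Rodrigues(np.array(p['rvec'],float))[0]; c=-M.T@np.array(p['tvec'],float)
    return c,(np.c_[n,np.ones(len(n))]@M)
def onz(p,uv,z):
    c,d=ray(p,uv); return c+d*((z-c[2])/d[:,2])[:,None]
def proj(p,X):
    K=np.array([[p['fx'],0,p['cx']],[0,p['fy'],p['cy']],[0,0,1]])
    return cv2.projectPoints(np.array(X,float).reshape(-1,1,3),np.array(p['rvec'],float),np.array(p['tvec'],float),K,np.array(p['D']))[0][:,0]
def save(n,f): cv2.imwrite('pics/'+n,cv2.cvtColor(np.ascontiguousarray(f),cv2.COLOR_RGB2BGR))
E
python3 - <<'E'
from h import *
print(ctrl.pinch_z, ctrl.get_state())
ps={}
for c in ('scene','side','wrist'):
    p=ctrl.read_camera(c); ps[c]=p
    for n in ('gauge_grip','long_case_centre','short_case_centre'):
        for r in ctrl.cut_out(n,p):
            print(c,n,round(r['score'],2),np.round(r['location']),r['mask'].sum(), np.round(onz(p,r['location'],0.02),3))
save('a.png',np.hstack([cv2.resize(ps[c]['frame'],(400,300)) for c in ('scene','side')]))
save('b.png',ps['scene']['frame']);save('c.png',ps['side']['frame']);save('w.png',ps['wrist']['frame'])
E
```

```text
pics
0.0188 {'clock': 0.0, 'qpos': array([-1.30879880e+00,  2.59328551e-01,  1.53605867e+00,  2.44035021e-05,
        1.34801727e+00, -2.02813263e-01]), 'qd': array([-1.64500768e-03,  4.82938065e-04, -2.22359339e-03, -1.35165408e-03,
       -2.82647366e-05,  1.72283710e-03]), 'joint_efforts': array([ 2.40938942e-03, -4.37297809e+01, -2.83997977e+01,  7.20188068e-02,
        4.12342732e-02, -1.56324213e-04]), 'tool_pos': array([ 0.24641872, -0.49110313,  0.2178353 ]), 'orientation': array([ 9.73115427e-01,  2.30316187e-01, -1.49115862e-05, -9.05873687e-04]), 'ft_force': array([ 0.63796431, -0.46115446,  0.07617684]), 'torque': array([ 0.01926703,  0.01761894, -0.05336491]), 'grasp_force': 0.0, 'width': 0.09274766950485899}
scene gauge_grip 0.98 [242. 228.] 997 [[ 0.439 -0.278  0.02 ]]
scene gauge_grip 0.69 [205. 254.] 1195 [[ 0.584 -0.315  0.02 ]]
scene gauge_grip 0.68 [263. 204.] 587 [[ 0.293 -0.275  0.02 ]]
scene gauge_grip 0.6 [205. 203.] 756 [[ 0.347 -0.444  0.02 ]]
scene gauge_grip 0.6 [141. 202.] 920 [[ 0.413 -0.631  0.02 ]]
scene long_case_centre 0.76 [330. 257.] 471 [[ 0.485 -0.01   0.02 ]]
scene short_case_centre 0.66 [449. 285.] 330 [[0.495 0.287 0.02 ]]
side gauge_grip 0.84 [348. 225.] 995 [[ 0.644 -0.258  0.02 ]]
side gauge_grip 0.8 [292. 287.] 762 [[ 0.386 -0.409  0.02 ]]
side gauge_grip 0.78 [241. 260.] 613 [[ 0.302 -0.263  0.02 ]]
side gauge_grip 0.76 [358. 320.] 1177 [[ 0.486 -0.574  0.02 ]]
side gauge_grip 0.6 [296. 235.] 577 [[ 0.484 -0.231  0.02 ]]
wrist gauge_grip 0.98 [91. 41.] 5643 [[ 0.294 -0.257  0.02 ]]
wrist gauge_grip 0.92 [296.  41.] 4271 [[ 0.386 -0.439  0.02 ]]
wrist gauge_grip 0.78 [501.  23.] 7661 [[ 0.49  -0.612  0.02 ]]
```

View pics/b.png

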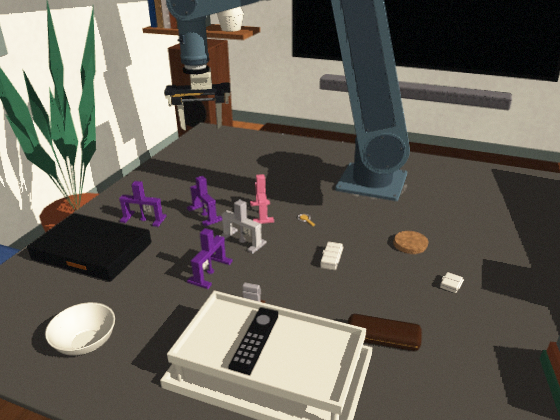

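View pics/c.png

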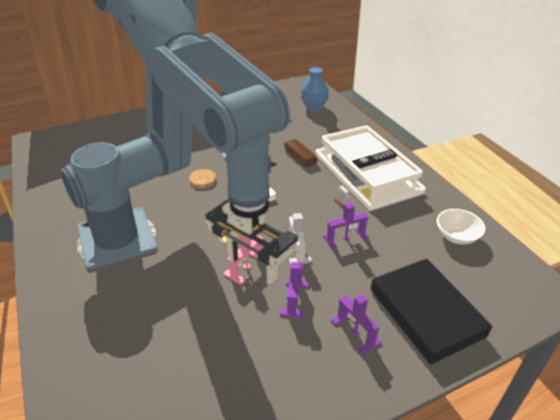

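Scene: the candidates shaped like the gauge are grey at (242,228), purple at (205,254), (205,203) and (141,202), and pink at (263,204). The grey one fits the description. The long case is at (330,257), the short case at (449,285). A small whitish block at (251,292) is not part of the job. I'll check the grey one in a close crop.

```bash
python3 - <<'E'
from h import *
p=ctrl.read_camera('scene'); s=ctrl.read_camera('side'); w=ctrl.read_camera('wrist')
c1,d1=ray(p,[[242,228]]);c2,d2=ray(s,[[296,235]])
A=np.c_[d1[0],-d2[0]];t=np.linalg.lstsq(A,c2-c1,rcond=None)[0];print('tri',c1+t[0]*d1[0],c2+t[1]*d2[0])
print('z.06',onz(p,[[242,228]],.06),onz(s,[[296,235]],.06))
print('case',onz(p,[[330,257],[449,285]],.015))
st=ctrl.get_state();T=R.from_quat(st['orientation'])
M=cv2.Rodrigues(np.array(w['rvec'],float))[0];cw=-M.T@np.array(w['tvec'])
print('cam in tool',T.inv().apply(cw-st['tool_pos']),'axes',np.round(T.inv().as_matrix()@M.T,2),w['fx'],w['cx'],w['cy'])
save('crop.png',cv2.resize(np.hstack([p['frame'][180:300,180:360],s['frame'][170:290,210:390]]),None,fx=2.2,fy=2.2,interpolation=cv2.INTER_CUBIC))
E
```

```text
tri [ 0.47298009 -0.2604744   0.04579548] [ 0.47135274 -0.25864637  0.04677634]
z.06 [[ 0.49252711 -0.25069485  0.06      ]] [[ 0.46448801 -0.27185285  0.06      ]]
case [[ 0.47699592 -0.01115202  0.015     ]
 [ 0.48757693  0.28715505  0.015     ]]
cam in tool [ 0.0792595   0.00035291 -0.16673738] axes [[ 0.   -0.96 -0.28]
 [ 1.    0.    0.  ]
 [-0.   -0.28  0.96]] 331.21811047270296 280.87644216515554 210.81555889361468
```

View pics/crop.png

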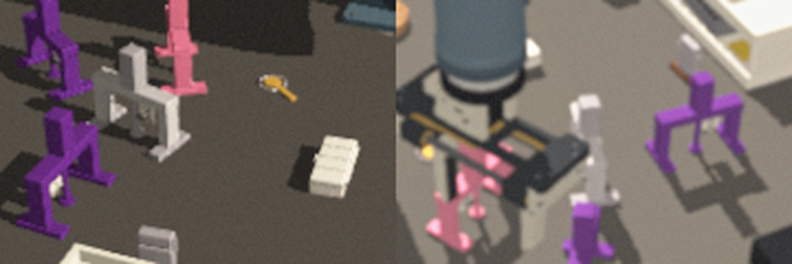

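The crop confirms the grey metal gauge at about (0.47, -0.26). I'll move above it for a closer wrist view.

{"method": "carry_out", "body": {"steps": [[0,0,0,2,-1,-2,1],[0,0,0,6,-3,-4,1],[0,0,0,10,-4.5,-6,1],[0,0,0,14,-6,-8,1],[0,0,0,18,-8,-8,1],[0,0,0,22,-9.7,-8,1],[0,0,0,26,-11.4,-8,1],[0,0,0,30,-13.2,-8,1],[0,0,0,33,-14.5,-8,1],[0,0,0,34.5,-15.2,-8,1],[0,0,0,34.5,-15.2,-8,1],[0,0,0,34.5,-15.2,-8,1]]}}

```text
clock: 1.95
tool_pos: [0.4867, -0.2012, 0.2986]
orientation: [0.973, 0.231, -0.0, 0.0]
ft_force: [0.2, -0.5, -0.5]
width: 0.093
grasp_force: 0.0
```

```bash
python3 - <<'E'
from h import *
w=ctrl.read_camera('wrist'); st=ctrl.get_state(); print(st['tool_pos'],st['orientation'],st['qpos'])
f=w['frame'].copy()
for n in ('gauge_grip','long_case_centre','short_case_centre'):
    for r in ctrl.cut_out(n,w):
        m=r['mask']; print(n,round(r['score'],2),np.round(r['location']),m.sum(),np.round(onz(w,r['location'],0.024),3))
        cs,_=cv2.findContours(m.astype(np.uint8),0,1)
        if 'long' in n or 'short' in n:
            X=onz(w,max(cs,key=len)[:,0].astype(float),.024)[:,:2]; print(cv2.minAreaRect((X*1000).astype(np.float32)))
save('d.png',f); np.save('d.npy',dict(w),allow_pickle=True)
E
```

```text
[ 0.48641802 -0.20169243  0.29860274] [ 9.73135028e-01  2.30234959e-01 -2.47550881e-04  1.38440916e-04] [-6.04676412e-01  1.74415170e-01  1.44903744e+00 -5.53870563e-04
  1.51826600e+00  5.01510770e-01]
gauge_grip 0.94 [270. 281.] 1491 [[ 0.339 -0.259  0.024]]
gauge_grip 0.9 [400. 108.] 3927 [[ 0.632 -0.299  0.024]]
gauge_grip 0.86 [363. 280.] 326 [[ 0.402 -0.382  0.024]]
gauge_grip 0.84 [314. 216.] 2857 [[ 0.456 -0.27   0.024]]
gauge_grip 0.68 [470. 278.] 413 [[ 0.476 -0.52   0.024]]
gauge_grip 0.21 [140. 120.] 2600 [[ 0.469 -0.009  0.024]]
long_case_centre 0.6 [140. 121.] 2630 [[ 0.468 -0.01   0.024]]
((467.84417724609375, -13.63618278503418), (90.6036605834961, 48.204471588134766), 3.15451717376709)
```

View pics/d.png

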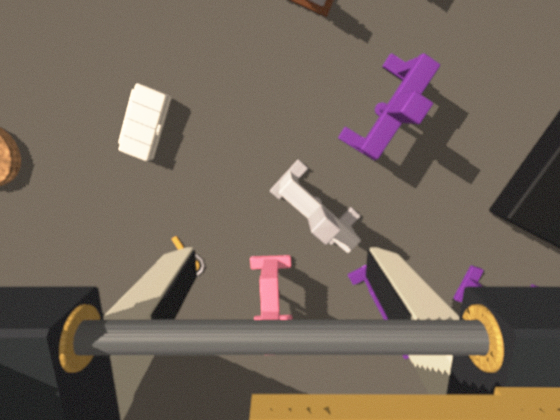

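The wrist view shows the grey gauge lying between (288,178) and (350,235), with its post top near (325,232). The long case is at (145,122). I'll fit box models to the masks.

```bash
cat >> h.py <<'E'
from scipy.optimize import minimize
def box(x0,x1,y0,y1,z0,z1): return np.array([[x,y,z] for x in(x0,x1) for y in(y0,y1) for z in(z0,z1)])
def gparts(a=.01): return [box(-.03,.03,s*.052-.009,s*.052+.009,0,.006) for s in(-1,1)]+[box(-a,a,s*.052-.009,s*.052+.009,0,.073) for s in(-1,1)]+[box(-a,a,-.061,.061,.059,.073),box(-.012,.012,-.012,.012,.073,.123)]
CASE=[box(-.045,.045,-.02,.02,0,.024)]
def render(w,parts,v):
    m=np.zeros((420,560),np.uint8); c,s=np.cos(v[2]),np.sin(v[2])
    for b in parts:
        X=np.c_[c*b[:,0]-s*b[:,1]+v[0],s*b[:,0]+c*b[:,1]+v[1],b[:,2]]
        cv2.fillConvexPoly(m,np.round(cv2.convexHull(proj(w,X).astype(np.float32))*16).astype(np.int32),1,shift=4)
    return m>0
def fit(w,mask,parts,v0s):
    best=None
    g=lambda m:cv2.GaussianBlur(m.astype(np.float32),(0,0),1.5)
    B=g(mask); f=lambda v:((g(render(w,parts,v))-B)**2).sum()/B.sum()
    for v0 in v0s:
        v0=np.array(v0,float)
        r=minimize(f,v0,method='Nelder-Mead',options=dict(initial_simplex=np.vstack([v0,v0+[.02,0,0],v0+[0,.02,0],v0+[0,0,.3]]),xatol=1e-4,fatol=1e-5))
        if best is None or r.fun<best.fun: best=r
    return best
E
python3 - <<'E'
from h import *
w=np.load('d.npy',allow_pickle=True).item(); w0=w
w=ctrl.read_camera('wrist')
G=[r for r in ctrl.cut_out('gauge_grip',w) if abs(r['location'][0]-314)<15 and abs(r['location'][1]-216)<15][0]['mask']
L=[r for r in ctrl.cut_out('long_case_centre',w)]
f=w['frame'].copy()
for nm,m,P,x0 in [('g',G,gparts(),(.48,-.25))]+([('c',L[0]['mask'],CASE,(.468,-.01))] if L else []):
    r=fit(w,m,P,[(*x0,a) for a in np.arange(-1.4,1.6,.5)]); print(nm,np.round(r.x,4),np.degrees(r.x[2]),r.fun)
    for mm,col in((m,(255,0,0)),(render(w,P,r.x),(0,255,0))):
        cv2.drawContours(f,cv2.findContours(mm.astype(np.uint8),0,1)[0],-1,col,1)
save('e.png',cv2.resize(f[50:280,90:390],None,fx=2.5,fy=2.5))
E
```

```text
g [ 0.47   -0.2652 -0.2702] -15.482356129970182 0.01914815977215767
c [ 0.466  -0.01    0.0817] 4.6838567056725475 0.013078546151518822
```

View pics/e.png

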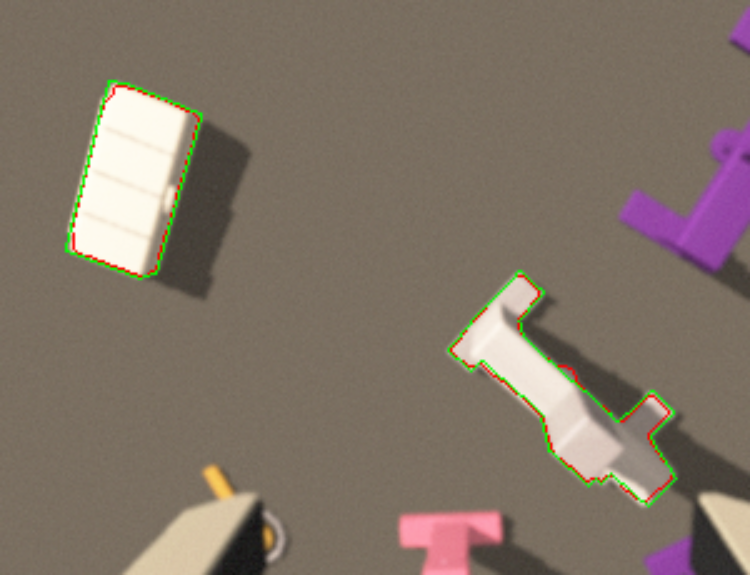

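{"method": "carry_out", "body": {"steps": [[0,0,-8,-1,1,1,1],[0,0,-16,-2,2,3,1],[0,0,-24,-3,3,6,1],[0,0,-32,-4,4,9,1],[0,0,-40,-4.3,4.9,12,1],[0,0,-47.9,-4.3,4.9,14,1],[0,0,-47.9,-4.3,4.9,14,1],[0,0,-47.9,-4.3,4.9,16,1],[0,0,-47.9,-4.3,4.9,18,1],[0,0,-47.9,-4.3,4.9,20,1],[0,0,-47.9,-4.3,4.9,21.2,1],[0,0,-47.9,-4.3,4.9,21.7,1],[0,0,-47.9,-4.3,4.9,21.7,1],[0,0,-47.9,-4.3,4.9,21.7,1]]}}

```text
clock: 3.7
tool_pos: [0.4709, -0.2647, 0.0826]
orientation: [0.796, 0.605, 0.0, 0.001]
ft_force: [-0.6, 0.4, -0.5]
width: 0.0929
grasp_force: 0.0
```

```bash
python3 - <<'E'
from h import *
st=ctrl.get_state(); print(st)
y=R.from_quat(st['orientation']).apply([[1,0,0],[0,1,0],[0,0,1]]); print(np.round(y,4))
for c in('scene','side'):
    p=ctrl.read_camera(c)
    for r in ctrl.cut_out('gauge_grip',p): print(c,r['location'],r['score'])
    if c=='side': save('f.png',cv2.resize(p['frame'][100:350,150:450],None,fx=2,fy=2))
E
```

```text
{'clock': 3.7, 'qpos': array([-7.18639346e-01,  3.70638411e-01,  1.73926520e+00,  2.24952786e-05,
        1.03009647e+00, -4.47951932e-01]), 'qd': array([-6.30889961e-04, -5.87347847e-03, -1.68393348e-03, -2.86432309e-05,
       -2.31127137e-03, -4.69060885e-03]), 'joint_efforts': array([-1.27307462e-02, -4.47803235e+01, -2.33032179e+01,  5.33647242e-02,
        5.79246541e-02,  1.32458168e-02]), 'tool_pos': array([ 0.47093346, -0.26469591,  0.08264973]), 'orientation': array([7.96054088e-01, 6.05224962e-01, 1.69289771e-04, 7.78143757e-04]), 'ft_force': array([-0.56397877,  0.39831921, -0.51452469]), 'torque': array([-0.01740537, -0.07908644, -0.02305422]), 'grasp_force': 0.0, 'width': 0.09292445848460722}
[[ 2.674e-01  9.636e-01 -7.000e-04]
 [ 9.636e-01 -2.674e-01  1.400e-03]
 [ 1.200e-03 -1.000e-03 -1.000e+00]]
scene [203.0, 204.4] 0.87
scene [241.9, 228.0] 0.84
scene [141.7, 202.5] 0.79
scene [264.9, 200.9] 0.73
scene [204.8, 257.5] 0.58
side [244.5, 254.2] 0.88
side [295.8, 232.8] 0.82
side [293.7, 291.2] 0.71
side [348.2, 225.4] 0.64
side [359.4, 318.6] 0.62
```

View pics/f.png

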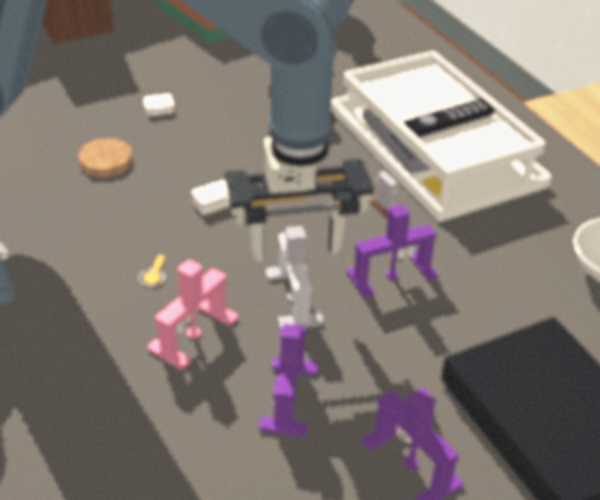

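The fingers straddle the grey post (about (292,240) in the crop). Next I'll grip and lift.

{"method": "carry_out", "body": {"steps": [[0,0,0,0,0,0,0.1],[0,0,0,0,0,0,0.1],[0,0,0,0,0,0,0.1],[0,0,0,0,0,0,0.1],[0,0,0,0,0,0,0.1],[0,0,0,0,0,0,0.1],[0,0,0,0,0,0,0.1],[0,0,0,0,0,0,0.1],[0,0,0,0,0,-0.5,0.1],[0,0,0,0,0,-2,0.1],[0,0,0,0,0,-4,0.1],[0,0,0,0,0,-6,0.1],[0,0,0,0,0,-8,0.1],[0,0,0,0,0,-8,0.1]], "newtons": 25}}

```text
clock: 5.3
tool_pos: [0.4715, -0.2651, 0.164]
orientation: [0.796, 0.606, 0.0, 0.002]
ft_force: [0.1, -0.2, -4.3]
width: 0.0238
grasp_force: 25.0
```

{"method": "carry_out", "body": {"steps": [[0,0,-1,1,-0.3,0,0.1],[0,0,-3,3,-0.9,0,0.1],[0,0,-5,5.5,-1.7,0,0.1],[0,0,-7.5,8.5,-2.6,0,0.1],[0,0,-10,11.5,-3.5,0,0.1],[0,0,-12.5,14.5,-4.4,0,0.1],[0,0,-15,17.5,-5.3,0,0.1],[0,0,-17.5,20.5,-6.2,0,0.1],[0,0,-19.5,22.5,-6.8,0,0.1],[0,0,-20.2,24,-7.2,0,0.1],[0,0,-20.2,24.4,-7.3,0,0.1],[0,0,-20.2,24.4,-7.3,0,0.1],[0,0,-20.2,24.4,-7.3,0,0.1],[0,0,-20.2,24.4,-7.3,0,0.1]]}}

```text
clock: 6.7
tool_pos: [0.465, -0.0103, 0.1614]
orientation: [0.678, 0.735, -0.0, -0.0]
ft_force: [0.2, 0.2, -4.6]
width: 0.0238
grasp_force: 25.0
```

```bash
python3 - <<'E'
from h import *
st=ctrl.get_state(); print(st['tool_pos'],st['width'])
ax=R.from_quat(st['orientation']).apply([[1,0,0],[0,1,0],[0,0,1]]); print(np.round(ax,4))
f0=[]
for c,gu in(('scene',None),('wrist',None),('side',None)):
    p=ctrl.read_camera(c); f=p['frame'].copy()
    rs=ctrl.cut_out('long_case_centre',p)
    for r in rs[:2]: print(c,'case',r['score'],r['location'],r['mask'].sum(),np.round(onz(p,r['location'],.018),3))
    z=st['tool_pos'][2]-.0826
    v=[st['tool_pos'][0],st['tool_pos'][1],np.arctan2(ax[1][1],ax[1][0])]
    G=render(p,[b+[0,0,z] for b in gparts()],v); C=render(p,CASE,[.466,-.01,.0817])
    for mm,col in((G,(255,0,0)),(C,(0,255,0))): cv2.drawContours(f,cv2.findContours(mm.astype(np.uint8),0,1)[0],-1,col,1)
    u=proj(p,[[.466,-.01,.05]])[0].astype(int); u=np.clip(u,[95,85],[465,335])
    f0.append(cv2.resize(f[u[1]-85:u[1]+85,u[0]-95:u[0]+95],(380,340)) if c!='wrist' else cv2.resize(f,(400,300)))
save('g1.png',np.hstack([f0[0],f0[2]])); save('g2.png',f0[1])
E
```

```text
[ 0.46498556 -0.01029821  0.16137825] 0.023787226008310368
[[-8.150e-02  9.967e-01 -1.000e-04]
 [ 9.967e-01  8.150e-02 -5.000e-04]
 [-5.000e-04 -2.000e-04 -1.000e+00]]
scene case 0.92 [328.4, 254.8] 408 [[ 0.473 -0.017  0.018]]
wrist case 0.81 [303.5, 198.1] 2227 [[ 0.488 -0.009  0.018]]
side case 0.68 [254.9, 196.6] 337 [[ 0.449 -0.009  0.018]]
```

View pics/g1.png

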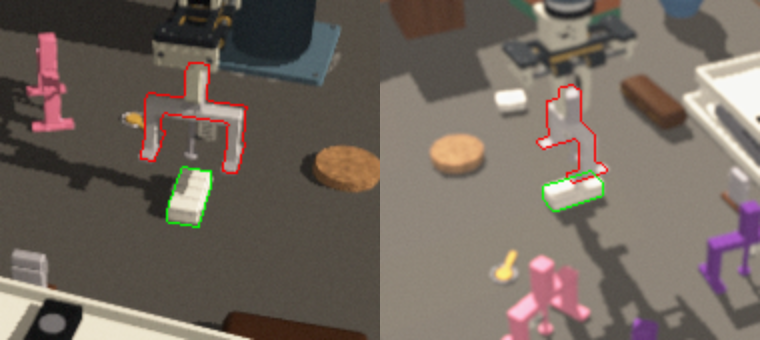

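View pics/g2.png

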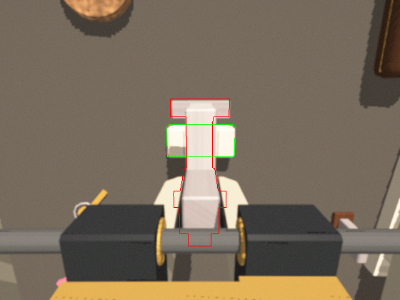

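The gauge is over the case and aligned with it in all views. I'll lower it gently.

{"method": "carry_out", "body": {"steps": [[0,0,0,0,0,0.7,0.1],[0,0,0,0,0,1.8,0.1],[0,0,0,0,0,3,0.1],[0,0,0,0,0,4,0.1],[0,0,0,0,0,4.8,0.1],[0,0,0,0,0,5.5,0.1],[0,0,0,0,0,6.1,0.1],[0,0,0,0,0,6.6,0.1],[0,0,0,0,0,7,0.1],[0,0,0,0,0,7.3,0.1],[0,0,0,0,0,7.4,0.1],[0,0,0,0,0,7.5,0.1],[0,0,0,0,0,7.5,0.1],[0,0,0,0,0,7.5,0.1]]}}

```text
clock: 8.4
tool_pos: [0.4652, -0.0097, 0.0878]
orientation: [0.677, 0.736, 0.0, 0.0]
ft_force: [-2.9, -0.3, 5.7]
width: 0.0237
grasp_force: 25.0
```

```bash
python3 - <<'E'
from h import *
st=ctrl.get_state(); print(st['tool_pos'],st['ft_force'],st['torque'])
ax=R.from_quat(st['orientation']).apply([[1,0,0],[0,1,0],[0,0,1]])
v=[st['tool_pos'][0],st['tool_pos'][1],np.arctan2(ax[1][1],ax[1][0])]
f0=[]
for c in('scene','side'):
    p=ctrl.read_camera(c); f=p['frame'].copy()
    for n in('gauge_grip','long_case_centre'):
        for r in ctrl.cut_out(n,p):
            X=onz(p,r['location'],.04)[0]
            if np.hypot(X[0]-.46,X[1])<.1: print(c,n,round(r['score'],2),r['location'],r['mask'].sum())
    for z,col in((0,(255,0,0)),):
        m=render(p,[b+[0,0,z] for b in gparts()],v); cv2.drawContours(f,cv2.findContours(m.astype(np.uint8),0,1)[0],-1,col,1)
    u=proj(p,[[.466,-.01,.05]])[0].astype(int)
    g=lambda F:cv2.resize(F[u[1]-50:u[1]+50,u[0]-65:u[0]+65],(390,300),interpolation=cv2.INTER_CUBIC)
    f0.append(np.vstack([g(p['frame']),g(f)]))
save('h.png',np.hstack(f0))
E
```

```text
[ 0.46520992 -0.00968777  0.08778937] [-2.90841508 -0.31796907  5.73781262] [0.15102553 0.67720705 0.02099934]
scene gauge_grip 0.58 [334.9, 242.6] 905
scene long_case_centre 0.9 [328.3, 258.4] 335
side gauge_grip 0.94 [259.8, 189.4] 631
side long_case_centre 0.58 [253.7, 202.0] 194
```

View pics/h.png

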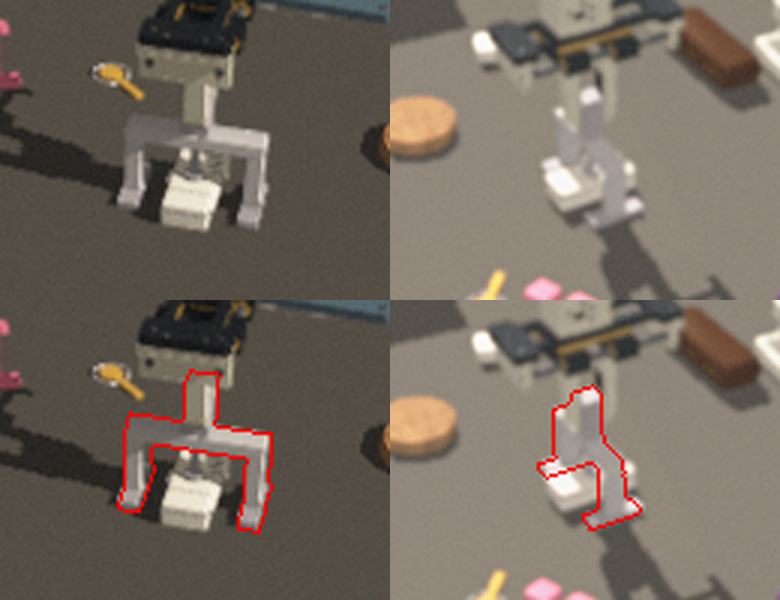

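The gauge straddles the case and its outline matches a gauge standing on the glass, but contact came about 5 mm early with some side force. I'll probe the contact height.

{"method": "carry_out", "body": {"steps": [[0,0,0,0,0,-0.1,0.1],[0,0,0,0,0,-0.1,0.1],[0,0,0,0,0,-0.1,0.1]]}}

```text
clock: 9.0
tool_pos: [0.4654, -0.0097, 0.0878]
orientation: [0.677, 0.736, 0.0, 0.0]
ft_force: [-0.9, -0.4, -1.6]
width: 0.0237
grasp_force: 25.0
```

{"method": "carry_out", "body": {"steps": [[0,0,0,0,0,-0.15,0.1],[0,0,0,0,0,-0.15,0.1],[0,0,0,0,0,-0.15,0.1]]}}

```text
clock: 9.3
tool_pos: [0.4653, -0.0097, 0.0892]
orientation: [0.677, 0.736, 0.0, 0.0]
ft_force: [0.2, -0.2, -3.8]
width: 0.0236
grasp_force: 25.0
```

```bash
python3 - <<'E'
from h import *
for i in range(2):
    st=ctrl.get_state(); print(st['tool_pos'],st['ft_force'],st['torque']); p=ctrl.read_camera('wrist')
save('i.png',p['frame'])
for r in ctrl.cut_out('gauge_grip',p): print(r['location'],r['score'],r['mask'].sum())
E
```

```text
[ 0.4653215  -0.009651    0.08916231] [ 0.23929688 -0.22997557 -3.79627551] [-0.07711748 -0.17412055  0.02381748]
[ 0.46523506 -0.00961001  0.08912986] [ 0.81763498  0.23531263 -3.53178642] [ 1.30767614e-04 -1.93572406e-01  3.79680791e-02]
[278.9, 229.4] 0.55 9195
```

```bash
cat > fit6.py <<'E'
from h import *
def run():
    st=ctrl.get_state(); ax=R.from_quat(st['orientation']).apply([0,1,0]); tp=st['tool_pos']
    D=[]
    for c in('scene','side'):
        p=ctrl.read_camera(c); u0=proj(p,[[tp[0],tp[1],.055]])[0]
        cand=[r['mask'] for r in ctrl.cut_out('gauge_grip',p) if np.hypot(*(np.array(r['location'])-u0))<25]
        if not cand: print('none',c); continue
        m=cand[0]; ig=render(p,CASE,[.466,-.01,.0817]); ig=cv2.dilate(ig.astype(np.uint8),np.ones((3,3)))>0
        D.append((p,m,~ig))
    g=lambda m:cv2.GaussianBlur(m.astype(np.float32),(0,0),1.)
    yaw=np.arctan2(ax[1],ax[0])
    def cost(q,D=D):
        v=[tp[0]+q[0]/1e3,tp[1]+q[1]/1e3,yaw]
        Rt=R.from_euler('xy',[q[3],q[4]],degrees=True)
        P=[Rt.apply(b-[0,0,.1])+[0,0,.1+q[2]/1e3] for b in gparts()]
        return sum((((g(render(p,P,v))-g(m))**2)*w).sum()/m.sum() for p,m,w in D)
    for ini in ([0,0,0,0,0],[0,0,0,0,8],[0,0,0,0,-8],[0,0,3,4,0],[0,0,3,-4,0]):
        ini=np.array(ini,float); S=np.vstack([ini]+[ini+4*np.eye(5)[i] for i in range(5)])
        r=minimize(cost,ini,method='Nelder-Mead',options=dict(initial_simplex=S,maxiter=600))
        print(np.round(r.x,1),round(r.fun,4))
if __name__=='__main__': run()
E
python3 fit6.py
```

```text
[ 1.  -0.5  1.8 -1.8  1.2] 0.2355
[ 5.8  0.7  0.9 -2.5  6.6] 0.2239
[ 3.9  0.7  2.4 -2.4  3.3] 0.229
[ 4.4  0.4  1.6 -2.4  4.4] 0.2245
[ 1.4 -1.5  0.7 -1.   2. ] 0.2345
```

{"method": "carry_out", "body": {"steps": [[0,0,0,0,0,0.05,0.1],[0,0,0,0,0,0.1,0.1],[0,0,0,0,0,0.15,0.1],[0,0,0,0,0,0.18,0.1],[0,0,0,0,0,0.18,0.1],[0,0,0,0,0,0.18,0.1]]}}

```text
clock: 10.25
tool_pos: [0.4651, -0.0097, 0.0878]
orientation: [0.677, 0.736, 0.0, 0.0]
ft_force: [-1.5, -0.2, 5.5]
width: 0.0241
grasp_force: 25.0
```

{"method": "carry_out", "body": {"steps": [[0,0,0,0,0,0,0.1],[0,0,0,0,0,0,0.1],[0,0,0,0,0,0,0.1],[0,0,0,0,0,0,0.1],[0,0,0,0,0,0,0.1]], "newtons": 3}}

```text
clock: 10.75
tool_pos: [0.4651, -0.0096, 0.0874]
orientation: [0.677, 0.736, 0.0, 0.0]
ft_force: [-1.2, -1.5, 4.3]
width: 0.024
grasp_force: 3.0
```

{"method": "carry_out", "body": {"steps": [[0,0,0,0,0,0,0.28],[0,0,0,0,0,0,0.3],[0,0,0,0,0,0,0.34],[0,0,0,0,0,0,0.4],[0,0,0,0,0,0,0.5],[0,0,0,0,0,0,0.7],[0,0,0,0,0,0,0.9],[0,0,0,0,0,0,0.9],[0,0,0,0,0,0,0.9]]}}

```text
clock: 11.65
tool_pos: [0.4651, -0.0096, 0.0874]
orientation: [0.677, 0.736, 0.0, 0.0]
ft_force: [0.4, 0.9, -0.1]
width: 0.0724
grasp_force: 0.0
```

```bash
python3 fit6.py
```

```text
[ 2.1 -0.3  1.4 -1.4  0.4] 0.2605
[ 3.8  0.8  1.6 -2.3  4.3] 0.2661
[-1.  -1.   1.  -1.3 -0.7] 0.2637
[ 4.1  1.1  1.2 -2.5  3.4] 0.2542
[ 1.3  0.4  1.1 -2.1  0.2] 0.2602
```

{"method": "carry_out", "body": {"steps": [[0,0,0,0,0,-0.5,0.9],[0,0,0,0,0,-1.5,0.9],[0,0,0,0,0,-3,0.9],[0,0,0,0,0,-5,0.9],[0,0,0,0,0,-8,0.9],[0,0,0,0,0,-12,0.9],[0,0,0,-2,0,-16,0.9],[0,0,0,-4,0,-19,0.9],[0,0,0,-5,0,-20,0.9],[0,0,0,-5,0,-20,0.9],[0,0,0,-5,0,-20,0.9]]}}

```text
clock: 12.95
tool_pos: [0.4684, -0.0589, 0.2861]
orientation: [0.678, 0.735, -0.0, -0.001]
ft_force: [0.8, 0.7, -0.4]
width: 0.0839
grasp_force: 0.0
```

```bash
python3 - <<'E'
from h import *
w=ctrl.read_camera('wrist'); f=w['frame'].copy()
for r in ctrl.cut_out('gauge_grip',w):
    X=onz(w,r['location'],.05)[0]
    if np.hypot(X[0]-.465,X[1]+.01)<.06:
        q=fit(w,r['mask'],gparts(),[(.465,-.01,a) for a in(-.2,.08,.3)]); print('g',np.round(q.x,4),q.fun)
        cv2.drawContours(f,cv2.findContours(render(w,gparts(),q.x).astype(np.uint8),0,1)[0],-1,(255,0,0),1); break
GM=cv2.dilate(render(w,gparts(),q.x).astype(np.uint8),np.ones((3,3)))>0
for r in ctrl.cut_out('long_case_centre',w)[:1]:
    print(r['location'],r['score']); 
    g=lambda m:cv2.GaussianBlur((m&~GM).astype(np.float32),(0,0),1.2); B=g(r['mask'])
    o=minimize(lambda v:((g(render(w,CASE,v))-B)**2).sum()/B.sum(),[.466,-.01,.08],method='Nelder-Mead',options=dict(initial_simplex=[[.466,-.01,.08],[.476,-.01,.08],[.466,0,.08],[.466,-.01,.2]])); print('c',np.round(o.x,4),o.fun)
    cv2.drawContours(f,cv2.findContours(render(w,CASE,o.x).astype(np.uint8),0,1)[0],-1,(0,255,0),1)
A=cv2.resize(f,(400,300)); u=proj(w,[[.466,-.01,.03]])[0].astype(int)
L=[]
for c in('scene','side'):
    p=ctrl.read_camera(c); u=proj(p,[[.466,-.01,.05]])[0].astype(int)
    L.append(cv2.resize(p['frame'][u[1]-37:u[1]+38,u[0]-50:u[0]+50],(400,300),interpolation=cv2.INTER_CUBIC))
    for r in ctrl.cut_out('short_case_centre',p)[:1]: print(c,'short',r['location'])
save('z.png',np.vstack([np.hstack(L),np.hstack([A,cv2.resize(w['frame'],(400,300))])]))
E
```

```text
g [ 0.4662 -0.0109  0.097 ] 0.02184242568910122
[294.6, 136.9] 0.75
c [ 0.4654 -0.0101  0.0672] 0.014323516748845577
scene short [448.6, 286.3]
side short [229.8, 153.1]
```

View pics/z.png

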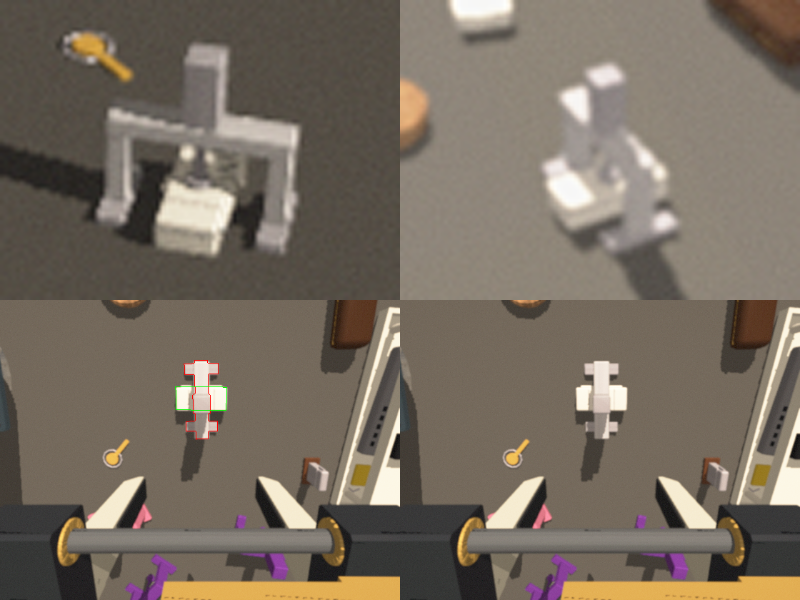

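The gauge stands upright astride the long case, centred on the lid to about 1 mm and aligned to under 2°. The long case is still within about 1 mm of its first fit, the short case shows no visible shift, and the gripper is clear. I'm handing it in.

```bash
python3 -c "
from station import ctrl; print(ctrl.close_job())"
```

```text
the job is handed in; nothing more can be done
None
```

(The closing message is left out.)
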